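Spin-check a hand-truck wheel and brake it on the mark

TASK

Check the bearing of the hand-truck wheel on its bench stand: with a fingertip, flick the wheel anticlockwise (seen from above) so that it runs on untouched for at least five seconds and is even then turning faster than one turn in six seconds. Then, while it is still turning, brake it with a fingertip on the tyre so that it stops with its valve pointing at the index plate, and take the finger away without shifting it; once the valve has passed the plate for the first time, the wheel must not come to rest anywhere else or be turned back. Grip nothing, and leave the loose things around it where they are.

Things in the scene. Friction and masses are not known exactly. Their poses are not given: they have to be found in the camera images.
- wheel (a joint): Wheel's angle in rad, not wrapped, no stops: grows anticlockwise seen from above; at 0 and every whole turn from it the valve points at the middle of the plate. Starts at rest between -4.4 and -1. The wheel (0.9 kg) runs very freely: it coasts from 2 to 1 rad/s in 6 to 9 s, then makes 0.8 to 1.2 of a turn more before it stops by itself; stopped, it stays.
- stand: Stand of the wheel, fixed to the bench: a round dark steel foot 170 mm across, 10 mm thick, with an upright spindle. The spindle is sprung: pressed on its top face the wheel yields downwards after 3 to 6 N, by about 1 mm for each further 1.2 N, to a stop at 8 mm. Origin on the bench top under the spindle axis, z up, x axis from the spindle axis towards the index plate.
- hub (a point): Point on the spindle axis, level with the tyre's flat top, 106 mm above the bench. The wheel lies flat; its black tyre's top ring runs from 66 to 97 mm radius, underside 56 mm above the bench. White rim dish sunk 20 mm below the tyre top; steel hub of 24 mm radius level with it, with an axle end 6 mm higher.
- lug (a point): A lug of the tread: point on its outer face, half-way up, 107 mm from the spindle axis, 81 mm above the bench; turns with the wheel. 14 equal rubber lugs stand 10 mm out of the tyre all round, each 20 mm wide with gaps of about 25 mm, between 60 and 102 mm above the bench.
- valve (a point): The valve: a brass stem 11 mm across on a 22 mm rubber foot, upright on the white rim, 52 mm from the spindle axis; turns with the wheel. The point lies on its axis, level with the tyre's top face; the black cap on it ends 12 mm higher, 118 mm above the bench.
- plate (a point): The index plate: a flat bare-metal plate 56 mm wide and 26 mm deep (119 to 145 mm from the spindle axis) on a post of the stand, just outside the tyre. The point is the middle of its upper face, 104 mm above the bench, 132 mm from the spindle axis. The valve points at the plate when the line from the hub through the valve crosses the plate's width.
- bearing: Ball bearing, plain steel ring, 52 mm across, 15 mm high, flat on the bench beside the wheel. Loose; must stay where it is.
- spanner: Open spanner, 170 mm long, lying on the bench beside the wheel. Loose; must stay where it is.
- tin: Round bare-metal tin, 68 mm across, 48 mm high, standing beside the wheel. Loose; must stay where it is.
- hubcap: Small steel hub cap, 64 mm across, 18 mm high, on the bench beside the wheel. Loose; must stay where it is.
- hammer: Hammer, 260 mm long, lying on the left of the bench. Loose; must stay where it is.
- oil: White plastic oil bottle, 64 mm across, 170 mm high, standing on the right of the bench. Loose; must stay where it is.
- carton: Cardboard box 100 x 130 x 75 mm high, on the left of the bench. Loose; must stay where it is.
- driver: Screwdriver, 200 mm long, lying on the right of the bench. Loose; must stay where it is.

How it is judged:
By the outcome, as a careful person would: the job done as asked, in the order asked, and still so for the second after the job is handed in, with the robot touching nothing.
It also fails if it takes over 72 s, if anything falls off the work surface, if the arm or the gripper's body presses on something with over 40 N, if the wrist force passes 120 N, or if a joint passes its speed limit or range.

ROBOT

A 6-joint arm with a two-finger parallel gripper is mounted at the origin on the work surface. World frame = base frame: x ahead of the robot, y to its left, z up, the work surface at z = 0. Lengths are in m, angles in rad, forces in N, time in s.
With the tool pointing down it reaches from about 0.35 to 0.975 m from the base axis. Payload 4.9 kg.
Tool frame: the origin (TCP) lies at the very end of the fingers, on their centre line; the grasp point (between the pads) lies 19 mm behind it; z points along the fingers, y is the direction in which the jaws open and shut (so a half turn about z gives the same grasp; the last joint's range is limited). The gripper opens to 85 mm and grips with 20 to 120 N. Pads are 22 mm wide; open, the fingers measure 114 mm over their backs; the gripper's body (76 mm by 85 mm) begins 54 mm behind the grasp point. The pads swing forward as they close: fully open they stand 13 mm farther back than shut.
Start: joints at [-1.416, 0.053, 1.613, -0, 1.476, -0.119], TCP at [0.169, -0.602, 0.231] pointing down, gripper open.
Joint ranges: [-3.01, 3.01], [-1.01, 2.22], [0.06, 2.58], [-1.02, 4.17], [0.09, 2.62], [-3.14, 3.14]. Speed limits (rad/s): [2.57, 2.57, 3.14, 3.14, 3.14, 3.14].

INTERFACE

Orientations are given as a unit quaternion [w, x, y, z].
In Python, from plant import monitor, eyes, manip gives the robot as it stands.
- The arm moves only by the tool step_arm, never from a script. Its argument "motion" is a list of rows, each a list of 7 numbers: the shift along the world's x, y, z scaled (see below), then the turn, a rotation vector about the world's x, y, z scaled (see below), then the closure in counts, from 0 (fully open) to 255 (shut). In form: [[x, y, z, ax, ay, az, grip], ...]. A call has 1 to 10 rows; each row is the pose to reach, as a shift and turn from the pose commanded when the call began; what a row does not reach only later rows make up. The controller multiplies each number of a shift by 0.5 m and each number of a turn by 1.5 rad. A row lasts 1/10 s, in which the tool goes at most 50 mm and 8.59 degrees, less where a joint would pass 70% of its speed; a pose out of reach is approached as far as the arm can. A call with a number of a shift or a turn outside -1 to 1 is refused whole. A call with a gripper value outside its range is refused whole. The fingers move at their own pace and stop on an object; the grip force is fixed at half the most. Time passes only in rows, so rows that repeat a pose let the fingers close. It gives the time, the measured TCP pose, the force and the opening at its end, in the units of the state.
- monitor.state(): the state, without advancing time (a new reading comes with each control period).
- eyes.grab_frame(name): name is "scene" or "top" or "wrist"; returns a dict with "pixels" (384x512x3 uint8, red, green, blue), "mtx" (3x3 intrinsics, pixels), "rvec" (rotation vector, rad) and "tvec" (3), from world to camera coordinates, as OpenCV has them; the wrist camera has in their place "hand_eye" (4x4, takes a point from camera to tool coordinates, whose origin is the TCP and whose axes are the flange's). Camera axes: x right, y down, z forward; pixel columns grow to the right and rows downward; lengths in m; the calibration is good to about 2 mm. A picture is of the moment at which its call begins: read the wrist's pose just before it. There is no depth.
- manip.job_done(): hands the job in, once; it reports no verdict.
Trained networks look in the newest picture that a camera, given by its name, has taken for a name from the list of things; names that differ only in an ending like _2 or _b are one class to them, and where a whole thing is asked for, a point or a joint stands for the part that bears it (a point fixed in the world has none). Each returns a list of dicts, best first, with "p" (0 to 1); they miss things now and then, are a little off and sometimes report something else, mostly with a low value. They report only what shows in the picture. A call takes as long as a camera call.
- eyes.look_for(name, camera): "box" ([centre column, centre row, width, height] in pixels, round what is visible of it).
- eyes.pinpoint(name, camera): "uv" ([column, row] in pixels: a listed point, or the origin of a listed thing).
The state is a dict: "time": time; "joint_pos": joint angles; "joint_vel": joint speeds; "joint_efforts": joint torques, N m; "tool_pos": TCP position; "tool_rot": TCP orientation; "contact_force": force on the tool from outside, world axes, zero at the start; "ft_torque": the same for the moment, N m; "gripper_width": opening from 0.0 (shut) to 1.0 (fully open).
Only numpy, scipy, OpenCV 4.12 (cv2) and the standard library are available. Lean on these libraries where they do the work, as an engineer would, in place of code of your own. Each camera call takes 0.05 s, during which the arm holds its last target.

## Working session

There is one attempt and no reset: what is moved stays moved. The work goes in short steps, Python scripts to look and compute and a tool call to move; the robot and the scene stay as the last step left them, time stands still between calls to the robot, and variables do not carry over. Pictures are saved under pics/ and viewed, and the job is handed in when it is done.

Besides the shell and the picture viewer there is one more tool, called after "Emit:" by a JSON object that holds its "fn" and its "kwargs". step_arm: Moves the arm, as the interface text tells. Its arguments: {"type":"object","properties":{"motion":{"type":"array","items":{"type":"array","items":{"type":"number"}}}},"required":["motion"]}

```bash
ls; mkdir -p pics; cat > h.py <<'E'
from plant import monitor, eyes, manip
import numpy as np, cv2
def save(cam,name):
    f=eyes.grab_frame(cam); cv2.imwrite(f'pics/{name}.png',cv2.cvtColor(f['pixels'],cv2.COLOR_RGB2BGR)); return f
def ray(f,uv):
    K=np.array(f['mtx']);R=cv2.Rodrigues(np.array(f['rvec'],float))[0];t=np.array(f['tvec'],float).ravel()
    d=R.T@np.linalg.inv(K)@np.array([uv[0],uv[1],1.]); return -R.T@t,d/np.linalg.norm(d)
def atz(f,uv,z):
    o,d=ray(f,uv); return o+d*(z-o[2])/d[2]
def tri(rs):
    A=0;b=0
    for o,d in rs:
        P=np.eye(3)-np.outer(d,d);A=A+P;b=b+P@o
    return np.linalg.solve(A,b)
def proj(f,p):
    return cv2.projectPoints(np.array(p,float).reshape(-1,3),np.array(f['rvec'],float),np.array(f['tvec'],float),np.array(f['mtx']),None)[0].reshape(-1,2)
E
python3 - <<'E'
from h import *
print(monitor.state())
F={}
for c in('scene','top'):
    F[c]=save(c,c+'0')
    for n in['hub','valve','plate','lug','stand','bearing','spanner','tin','hubcap','hammer','oil','carton','driver']:
        r=eyes.pinpoint(n,c); print(c,n,[(np.round(q['uv'],1).tolist(),round(q['p'],2)) for q in r[:3]])
E
```

```text
pics
{'time': 0.0, 'joint_pos': array([-1.41600849e+00,  5.33876770e-02,  1.61428003e+00,  1.09375395e-05,
        1.47597597e+00, -1.18989551e-01]), 'joint_vel': array([-5.67259540e-04,  8.43767650e-04,  5.96931754e-05, -1.17692062e-03,
        2.87585387e-04,  1.04154438e-03]), 'joint_efforts': array([ 6.18452559e-04, -3.93681693e+01, -3.70175707e+01, -5.59476621e-05,
        7.15182090e-03,  7.80122036e-06]), 'tool_pos': array([ 0.16889618, -0.60111285,  0.23005225]), 'tool_rot': array([-1.02544016e-03,  9.90644914e-01,  1.36460991e-01, -1.29119209e-05]), 'contact_force': array([-0.37170562,  0.46910604, -0.73304506]), 'ft_torque': array([-0.00471142,  0.06332583, -0.00861519]), 'gripper_width': 1.0020086591445316}
scene hub [([258.5, 203.8], 0.66)]
scene valve []
scene plate [([263.4, 230.1], 0.73), ([215.1, 236.3], 0.62)]
scene lug [([282.1, 191.5], 0.88)]
scene stand [([256.8, 219.7], 0.9)]
scene bearing [([224.6, 192.1], 0.65)]
scene spanner [([214.0, 236.5], 0.77)]
scene tin [([308.2, 219.6], 0.65)]
scene hubcap [([293.8, 200.0], 0.59)]
scene hammer []
scene oil [([295.9, 201.0], 0.7), ([142.4, 204.3], 0.66), ([225.3, 191.9], 0.46)]
scene carton [([403.9, 208.9], 0.84)]
scene driver [([136.1, 176.5], 0.44)]
top hub [([255.2, 192.7], 0.94)]
top valve [([239.0, 204.4], 0.97), ([302.8, 227.2], 0.68)]
top plate [([235.9, 151.3], 0.65)]
top lug [([234.0, 219.2], 0.59)]
top stand [([256.8, 194.7], 0.74)]
top bearing [([305.5, 228.3], 0.58)]
top spanner [([290.9, 164.4], 0.63), ([255.9, 188.7], 0.46)]
top tin [([202.6, 207.7], 0.79)]
top hubcap [([216.9, 233.2], 0.64)]
top hammer [([379.7, 178.0], 0.66), ([120.1, 182.0], 0.57)]
top oil [([383.5, 178.8], 0.72), ([204.2, 207.8], 0.52)]
top carton [([96.2, 260.6], 0.85)]
top driver [([409.6, 224.5], 0.67), ([237.9, 206.7], 0.67), ([237.1, 220.1], 0.45)]
```

```bash
python3 - <<'E'
import cv2
for c,(x0,y0,x1,y1) in {'scene':(180,140,340,270),'top':(160,120,340,260)}.items():
    i=cv2.imread(f'pics/{c}0.png'); cv2.imwrite(f'pics/{c}0z.png',cv2.resize(i[y0:y1,x0:x1],None,fx=4,fy=4,interpolation=cv2.INTER_CUBIC))
E
```

```text
(no output)
```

View pics/scene0.png

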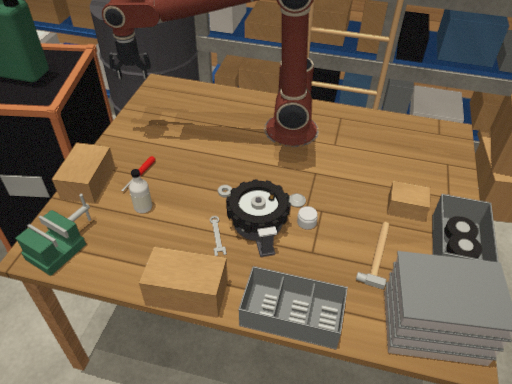

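View pics/top0.png

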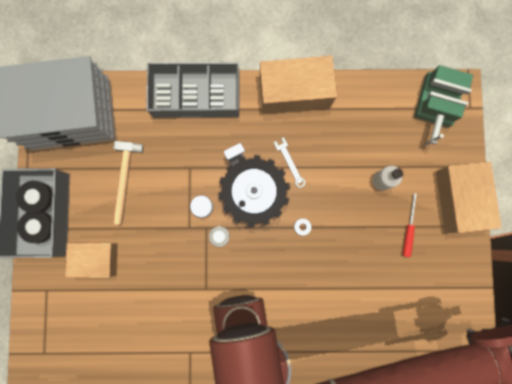

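View pics/top0z.png

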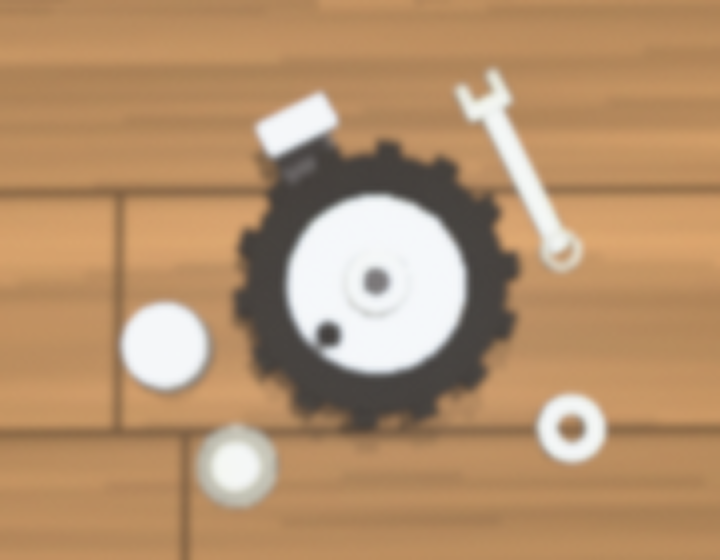

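View pics/scene0z.png

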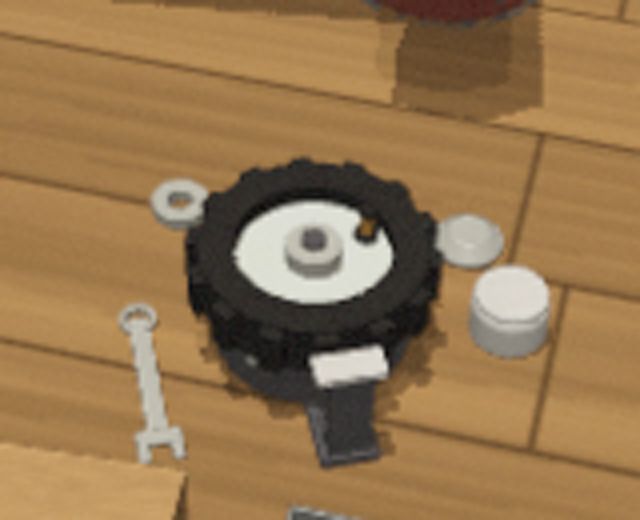

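```bash
python3 - <<'E'
from h import *
t=eyes.grab_frame('top'); s=eyes.grab_frame('scene')
print(tri([ray(t,(253.75,190.2)),ray(s,(258.5,200))]), 'hub tri, axle end .112')
hub=atz(t,(253.9,190.3),.112); pl=atz(t,(234.3,151.3),.104); va=atz(t,(242,203.5),.118)
print('hub',hub,atz(s,(258.6,199.8),.112),'plate',pl,atz(s,(267.2,231.5),.104),'valve',va, atz(s,(180+367/4,140+226/4),.118))
a=lambda p:np.arctan2(*(p-hub)[[1,0]])
print('plate ang',a(pl),np.linalg.norm((pl-hub)[:2]),'valve',a(va),np.linalg.norm((va-hub)[:2]),'theta',a(va)-a(pl))
for n,uv,z in [('tin',(201,206.5),.048),('hubcap',(219,236.5),.018),('bearing',(303,227),.015),('spanner ring',(300.5,182.5),.005),('spannerjaw',(281,143),.005)]:
    p=atz(t,uv,z);print(n,p,np.linalg.norm((p-hub)[:2]),a(p)-a(pl))
print(proj(t,[hub,hub+[.1,0,0],hub+[0,.1,0]]))
print(monitor.state()['time'])
E
```

```text
[ 0.54157895 -0.00401849  0.10586081] hub tri, axle end .112
hub [ 0.54059928 -0.00426077  0.112     ] [ 0.54642322 -0.00278403  0.112     ] plate [0.65849778 0.05359834 0.104     ] [0.66394576 0.0550726  0.104     ] valve [0.50148103 0.03058203 0.118     ] [0.52597936 0.03639947 0.118     ]
plate ang 0.45622307707381743 0.1313306273608809 valve 2.4139370467692167 0.05238566910323638 theta 1.9577139696953993
tin [0.4981599  0.15812811 0.048     ] 0.16784292067035878 1.3701998931553037
hubcap [0.40662737 0.10507976 0.018     ] 0.1729272202277754 2.0008612628952087
bearing [ 0.43477334 -0.15653342  0.015     ] 0.18543486691357994 -2.6343660412237644
spanner ring [ 0.57575291 -0.15178879  0.005     ] 0.1516584805765681 -1.793097173582406
spannerjaw [ 0.70329224 -0.09130819  0.005     ] 0.1845162642164007 -0.947509042696994
[[253.9        190.3       ]
 [253.74219053 156.67083759]
 [219.83486401 190.47115518]]
1.5
```

Emit:
{"fn": "step_arm", "kwargs": {"motion": [[0.4, 0.86, -0.05, 0, 0, 0, 255], [0.4, 0.86, -0.05, 0, 0, 0, 255], [0.4, 0.86, -0.05, 0, 0, 0, 255], [0.4, 0.86, -0.05, 0, 0, 0, 255], [0.4, 0.86, -0.05, 0, 0, 0, 255], [0.4, 0.86, -0.05, 0, 0, 0, 255], [0.4, 0.86, -0.05, 0, 0, 0, 255], [0.4, 0.86, -0.05, 0, 0, 0, 255], [0.4, 0.86, -0.05, 0, 0, 0, 255], [0.4, 0.86, -0.05, 0, 0, 0, 255]]}}

```text
time: 2.5
tool_pos: [0.3697, -0.1687, 0.2063]
tool_rot: [-0.0, 0.99, 0.138, 0.001]
contact_force: [0.7, -0.5, -0.2]
gripper_width: 0.003
```

Emit:
{"fn": "step_arm", "kwargs": {"motion": [[0.185, 0.364, -0.08, 0, 0, 0, 255], [0.185, 0.364, -0.08, 0, 0, 0, 255], [0.185, 0.364, -0.1, 0, 0, 0, 255], [0.185, 0.364, -0.1, 0, 0, 0, 255], [0.185, 0.364, -0.14, 0, 0, 0, 255], [0.185, 0.364, -0.15, 0, 0, 0, 255], [0.185, 0.364, -0.15, 0, 0, 0, 255], [0.185, 0.364, -0.15, 0, 0, 0, 255]]}}

```text
time: 3.3
tool_pos: [0.4617, 0.0093, 0.1322]
tool_rot: [0.0, 0.991, 0.136, 0.001]
contact_force: [0.6, -0.0, 0.5]
gripper_width: -0.003
```

```bash
python3 - <<'E'
from h import *
for c in('scene','top'): save(c,c+'1')
st=monitor.state();print(st['tool_pos'],st['contact_force'],st['time'])
for c,(x0,y0,x1,y1) in {'scene':(180,110,340,240),'top':(160,120,340,260)}.items():
    i=cv2.imread(f'pics/{c}1.png'); cv2.imwrite(f'pics/{c}1z.png',cv2.resize(i[y0:y1,x0:x1],None,fx=4,fy=4,interpolation=cv2.INTER_CUBIC))
E
```

```text
[0.46211061 0.00915208 0.13273322] [ 0.43075149 -0.05798942  0.37597982] 3.4
```

View pics/scene1z.png

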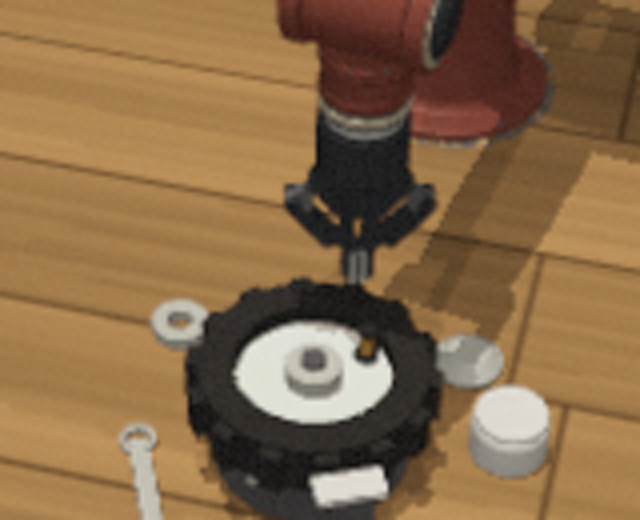

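View pics/top1z.png

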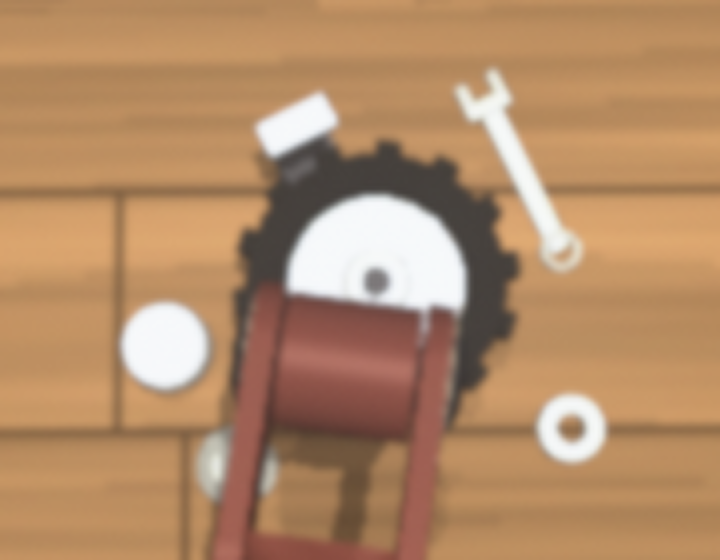

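Emit:
{"fn": "step_arm", "kwargs": {"motion": [[0, 0, -0.03, 0, 0, 0, 255], [0, 0, -0.044, 0, 0, 0, 255], [0, 0, -0.05, 0, 0, 0, 255], [0, 0, -0.052, 0, 0, 0, 255], [0, 0, -0.054, 0, 0, 0, 255], [0, 0, -0.054, 0, 0, 0, 255]]}}

```text
time: 4.0
tool_pos: [0.4617, 0.0103, 0.1052]
tool_rot: [-0.0, 0.991, 0.136, 0.0]
contact_force: [-4.4, 0.9, 5.2]
gripper_width: -0.003
```

Emit:
{"fn": "step_arm", "kwargs": {"motion": [[-0.002, -0.016, -0.004, 0, 0, 0, 255], [0, -0.057, -0.006, 0, 0, 0, 255], [0.016, -0.103, -0.006, 0, 0, 0, 255], [0.045, -0.143, -0.006, 0, 0, 0, 255], [0.084, -0.172, 0.045, 0, 0, 0, 255], [0.11, -0.19, 0.1, 0, 0, 0, 255], [0.0, -0.19, 0.1, 0, 0, 0, 255], [-0.01, -0.1, 0.1, 0, 0, 0, 255]]}}

```text
time: 4.8
tool_pos: [0.4555, -0.0435, 0.1541]
tool_rot: [0.001, 0.991, 0.132, -0.0]
contact_force: [1.6, 1.2, 0.2]
gripper_width: 0.001
```

```bash
cat > track.py <<'E'
import sys
from h import *
tag,n=sys.argv[1],int(sys.argv[2])
fs=[]
for k in range(n):
    t=monitor.state()['time']; f=eyes.grab_frame('scene'); fs.append((t,f))
tiles=[]
for k,(t,f) in enumerate(fs):
    cr=f['pixels'][170:245,215:300][:,:,::-1]
    cr=cv2.resize(cr,None,fx=3,fy=3,interpolation=cv2.INTER_CUBIC); cv2.putText(cr,f'{t:.2f}',(2,12),0,.45,(0,255,255),1); tiles.append(cr)
np.savez(f'pics/{tag}.npz',t=[t for t,_ in fs],p=np.array([f['pixels'] for _,f in fs]),**{k:fs[0][1][k] for k in('mtx','rvec','tvec')})
while len(tiles)%3: tiles.append(tiles[0]*0)
cv2.imwrite(f'pics/{tag}.png',np.vstack([np.hstack(tiles[i:i+3]) for i in range(0,len(tiles),3)][:2]))
# brass detection: rotate-search for the best angle of the valve
hub=np.array([.5430,-.0035]); pa=.457
f0=fs[0][1]; yy,xx=np.mgrid[0:384,0:512]
for t,f in fs:
    hsv=cv2.cvtColor(f['pixels'],cv2.COLOR_RGB2HSV); m=(hsv[...,1]>110)&(hsv[...,0]>8)&(hsv[...,0]<30)&(hsv[...,2]>60)
    m[:,:215]=0;m[:,300:]=0;m[:170]=0;m[245:]=0
    v,u=np.nonzero(m)
    best=[]
    for a,b in zip(u,v):
        p=atz(f0,(a,b),.106); d=p[:2]-hub; r=np.hypot(*d)
        if .035<r<.072: best.append((r,np.angle(np.exp(1j*(np.arctan2(d[1],d[0])-pa)))))
    if best:
        th=np.array([x[1] for x in best]); print(round(t,2),len(best),'theta',round(float(np.angle(np.exp(1j*th).mean())),3),'r',round(float(np.mean([x[0] for x in best])),3))
    else: print(round(t,2),'none')
print(monitor.state()['tool_pos'],monitor.state()['contact_force'])
E
python3 track.py a 6
```

```text
4.8 11 theta -1.891 r 0.051
4.85 14 theta -1.772 r 0.053
4.9 14 theta -1.621 r 0.054
4.95 13 theta -1.472 r 0.056
5.0 14 theta -1.345 r 0.058
5.05 14 theta -1.22 r 0.058
[ 0.45705836 -0.03999637  0.15464345] [-0.41069144  0.01878264  0.19942445]
```

View pics/a.png

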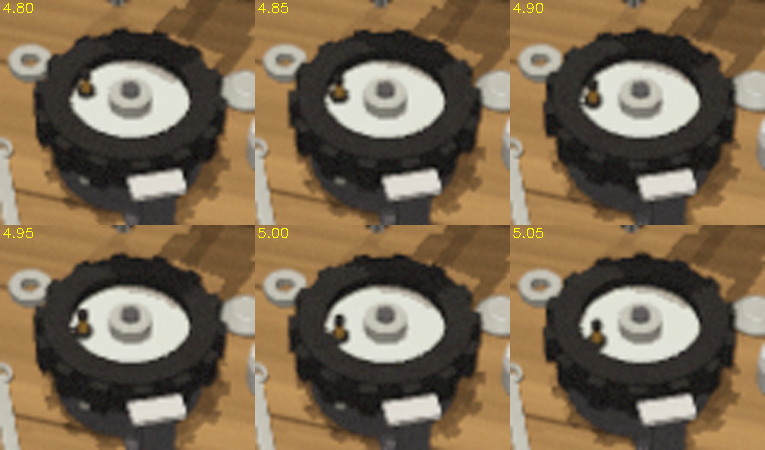

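Emit:
{"fn": "step_arm", "kwargs": {"motion": [[0.013, 0.027, -0.02, 0, 0, 0, 255], [0.013, 0.027, -0.04, 0, 0, 0, 255], [0.013, 0.027, -0.06, 0, 0, 0, 255], [0.013, 0.027, -0.07, 0, 0, 0, 255], [0.013, 0.027, -0.07, 0, 0, 0, 255], [0.013, 0.027, -0.07, 0, 0, 0, 255], [0.013, 0.027, -0.07, 0, 0, 0, 255], [0.013, 0.027, -0.07, 0, 0, 0, 255], [0.013, 0.027, -0.07, 0, 0, 0, 255], [0.013, 0.027, -0.07, 0, 0, 0, 255]]}}

```text
time: 6.1
tool_pos: [0.4631, -0.0262, 0.1196]
tool_rot: [0.0, 0.991, 0.136, 0.0]
contact_force: [0.1, -0.2, 0.5]
gripper_width: -0.001
```

```bash
python3 track.py b 50
```

```text
6.1 16 theta 1.492 r 0.047
6.15 13 theta 1.662 r 0.046
6.2 14 theta 1.807 r 0.045
6.25 16 theta 1.964 r 0.045
6.3 16 theta 2.134 r 0.043
6.35 16 theta 2.269 r 0.044
6.4 14 theta 2.461 r 0.044
6.45 14 theta 2.614 r 0.044
6.5 13 theta 2.791 r 0.045
6.55 13 theta 2.947 r 0.044
6.6 13 theta 3.099 r 0.045
6.65 14 theta -3.026 r 0.044
6.7 16 theta -2.867 r 0.045
6.75 14 theta -2.696 r 0.045
6.8 15 theta -2.546 r 0.047
6.85 14 theta -2.43 r 0.047
6.9 14 theta -2.286 r 0.049
6.95 15 theta -2.147 r 0.05
7.0 13 theta -2.001 r 0.051
7.05 10 theta -1.891 r 0.052
7.1 15 theta -1.76 r 0.053
7.15 12 theta -1.644 r 0.054
7.2 14 theta -1.516 r 0.055
7.25 14 theta -1.398 r 0.057
7.3 12 theta -1.318 r 0.058
7.35 14 theta -1.205 r 0.059
7.4 13 theta -1.077 r 0.059
7.45 13 theta -0.986 r 0.06
7.5 12 theta -0.889 r 0.061
7.55 13 theta -0.769 r 0.06
7.6 11 theta -0.681 r 0.062
7.65 12 theta -0.585 r 0.06
7.7 12 theta -0.469 r 0.061
7.75 12 theta -0.373 r 0.06
7.8 13 theta -0.271 r 0.06
7.85 13 theta -0.164 r 0.06
7.9 12 theta -0.063 r 0.06
7.95 11 theta 0.013 r 0.06
8.0 13 theta 0.132 r 0.059
8.05 13 theta 0.237 r 0.059
8.1 13 theta 0.32 r 0.058
8.15 12 theta 0.44 r 0.057
8.2 14 theta 0.543 r 0.057
8.25 14 theta 0.641 r 0.056
8.3 13 theta 0.752 r 0.055
8.35 14 theta 0.837 r 0.053
8.4 15 theta 0.963 r 0.053
8.45 13 theta 1.086 r 0.051
8.5 14 theta 1.191 r 0.05
8.55 14 theta 1.306 r 0.049
[ 0.46298919 -0.02618876  0.11930683] [ 0.03538908 -0.27925798 -0.05414163]
```

```bash
cat > fit.py <<'E'
import sys
from h import *
from scipy.optimize import least_squares
T=[];P=[]
for tag in sys.argv[1:]:
    z=np.load(f'pics/{tag}.npz'); f0={k:z[k] for k in('mtx','rvec','tvec')}
    for t,p in zip(z['t'],z['p']):
        hsv=cv2.cvtColor(p,cv2.COLOR_RGB2HSV); m=(hsv[...,1]>110)&(hsv[...,0]>8)&(hsv[...,0]<30)&(hsv[...,2]>60)
        q=[]
        for b,a in zip(*np.nonzero(m[170:245,215:300])):
            w=atz(f0,(a+215,b+170),.098)[:2]
            if np.hypot(*(w-[.546,-.003]))<.066: q.append(w)
        if q: T.append(t);P.append(np.mean(q,0))
T=np.array(T);P=np.array(P);t0=4.8
def th(x,t):
    # dw/dt=-(c+k w)
    w0,c,k=x[3],x[4],x[5]; s=t-t0; e=np.exp(-k*s)
    return x[6]+(w0+c/k)*(1-e)/k-c/k*s
def om(x,t): return (x[3]+x[4]/x[5])*np.exp(-x[5]*(t-t0))-x[4]/x[5]
def res(x):
    a=th(x,T)
    m=np.c_[x[0]+x[2]*np.cos(a),x[1]+x[2]*np.sin(a)]
    return np.r_[((P-m)/.0015).ravel(),(x[4]-.06)/.03,(x[5]-.06)/.03]
best=min((least_squares(res,[.545,-.003,.052,w,.06,.06,f],bounds=([.5,-.05,.03,1,.0,.001,-9],[.6,.05,.07,5,.3,.3,9])) for w in(2.5,2.9) for f in(-2,-1.5,-1)),key=lambda r:r.cost)
x=best.x; print('fit',np.round(x,4),'cost',best.cost,len(T))
pa=.457
print('omega at',T[-1],om(x,T[-1]))
for n in range(0,9):
    g=np.linspace(4,45,41001); y=th(x,g)-pa-2*np.pi*n; ok=om(x,g)>0; i=np.nonzero((y>0)&ok)[0]
    if len(i): print('turn',n,'pass at',round(g[i[0]],2),'omega',round(om(x,g[i[0]]),3))
E
python3 fit.py a b
```

```text
fit [ 0.5451 -0.0051  0.052   3.0765  0.0641  0.0626 -1.6421] cost 8.004322094726348 56
omega at 8.55 2.218567259257952
turn 0 pass at 5.5 omega 2.9
turn 1 pass at 7.9 omega 2.353
turn 2 pass at 10.97 omega 1.763
turn 3 pass at 15.43 omega 1.084
```

```bash
python3 track.py c 80 | tail -2; python3 fit.py a b c; python3 fit.py b c
```

```text
12.55 10 theta 2.74 r 0.043
[ 0.46298314 -0.02619345  0.11929465] [ 0.40043838 -0.896494    0.44541384]
fit [ 0.5451 -0.0053  0.052   3.0645  0.0504  0.0648 -1.638 ] cost 20.862319892970312 136
omega at 12.55 1.5481824334513035
turn 0 pass at 5.5 omega 2.893
turn 1 pass at 7.9 omega 2.366
turn 2 pass at 10.92 omega 1.806
turn 3 pass at 15.16 omega 1.186
turn 4 pass at 23.83 omega 0.342
fit [ 0.5451 -0.0053  0.0521  3.0646  0.0505  0.0647 -1.6382] cost 20.070087855375608 130
omega at 12.55 1.548054344277869
turn 0 pass at 5.5 omega 2.893
turn 1 pass at 7.9 omega 2.366
turn 2 pass at 10.92 omega 1.806
turn 3 pass at 15.16 omega 1.186
turn 4 pass at 23.84 omega 0.341
```

```bash
python3 track.py d 28 | tail -2; python3 fit.py a b c d; python3 fit.py c d
```

```text
13.95 15 theta -1.357 r 0.057
[ 0.46297648 -0.02620437  0.11930347] [-0.54062385 -0.07685795 -0.10626019]
fit [ 0.5451 -0.0052  0.052   3.0712  0.0337  0.072  -1.6408] cost 25.63162525068531 164
omega at 13.95 1.3642601441727822
turn 0 pass at 5.5 omega 2.896
turn 1 pass at 7.9 omega 2.364
turn 2 pass at 10.92 omega 1.81
turn 3 pass at 15.12 omega 1.217
turn 4 pass at 22.68 omega 0.51
fit [ 0.5451 -0.0052  0.0521  3.0122  0.0467  0.0631 -1.5058] cost 15.94913846440426 108
omega at 13.95 1.3660708417491891
turn 0 pass at 5.47 omega 2.857
turn 1 pass at 7.89 omega 2.347
turn 2 pass at 10.93 omega 1.809
turn 3 pass at 15.12 omega 1.217
turn 4 pass at 22.92 omega 0.456
```

Emit:
{"fn": "step_arm", "kwargs": {"motion": [[0, 0, -0.008, 0, 0, 0, 255], [0, 0, -0.016, 0, 0, 0, 255], [0, 0, -0.016, 0, 0, 0, 255], [0, 0, -0.016, 0, 0, 0, 255]]}}

```text
time: 14.4
tool_pos: [0.4627, -0.0261, 0.1109]
tool_rot: [-0.0, 0.991, 0.136, -0.0]
contact_force: [0.6, -0.2, 0.7]
gripper_width: -0.0
```

Emit:
{"fn": "step_arm", "kwargs": {"motion": [[0, 0, 0, 0, 0, 0, 255], [0, 0, 0, 0, 0, 0, 255], [0, 0, 0, 0, 0, 0, 255], [0, 0, 0, 0, 0, 0, 255], [0, 0, 0, 0, 0, 0, 255], [0, 0, -0.006, 0, 0, 0, 255], [0, 0, -0.017, 0, 0, 0, 255], [0, 0, -0.018, 0, 0, 0, 255], [0, 0, -0.018, 0, 0, 0, 255], [0, 0, -0.018, 0, 0, 0, 255]]}}

```text
time: 15.4
tool_pos: [0.4635, -0.0265, 0.1033]
tool_rot: [0.0, 0.991, 0.137, 0.0]
contact_force: [-2.6, -0.3, 7.1]
gripper_width: -0.003
```

```bash
sed -i 's/^hub=.*/hub=np.array([.5451,-.0052])+[.0008,.0003]; pa=.457/' track.py; python3 track.py e 6
```

```text
15.4 12 theta -0.12 r 0.058
15.45 10 theta -0.116 r 0.058
15.5 11 theta -0.124 r 0.059
15.55 11 theta -0.124 r 0.059
15.6 11 theta -0.124 r 0.059
15.65 11 theta -0.124 r 0.059
[ 0.46354628 -0.02649625  0.10339557] [-1.89445018 -0.58580036  7.07780824]
```

View pics/e.png

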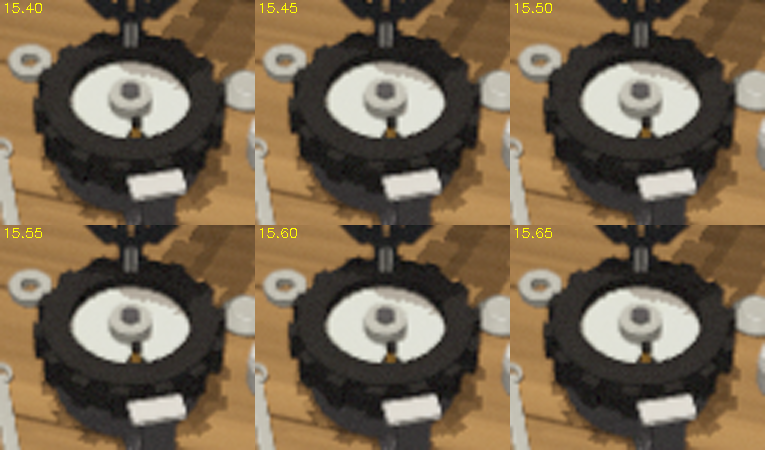

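```bash
cat > chk.py <<'E'
from h import *
import sys
tag=sys.argv[1]
t=save('top','top'+tag); 
vt=eyes.pinpoint('valve','top'); pt=eyes.pinpoint('plate','top'); ht=eyes.pinpoint('hub','top')
s=save('scene','scene'+tag); vs=eyes.pinpoint('valve','scene'); ps=eyes.pinpoint('plate','scene')
print(vt,pt,ht,vs,ps,sep='\n')
i=t['pixels'][130:220,210:300][:,:,::-1]; j=s['pixels'][170:245,215:300][:,:,::-1]
cv2.imwrite(f'pics/chk{tag}.png',np.hstack([cv2.resize(i,(480,480),interpolation=2),cv2.resize(j,(320,480*1),interpolation=2)]))
E
python3 chk.py 2
```

```text
[{'uv': [243.0, 176.7], 'p': 0.91}, {'uv': [409.0, 222.3], 'p': 0.65}]
[{'uv': [233.5, 151.4], 'p': 0.8}]
[{'uv': [254.2, 188.9], 'p': 0.7}]
[{'uv': [257.2, 211.1], 'p': 0.66}, {'uv': [256.3, 217.1], 'p': 0.25}]
[{'uv': [265.3, 229.9], 'p': 0.95}, {'uv': [140.4, 175.8], 'p': 0.24}]
```

View pics/chk2.png

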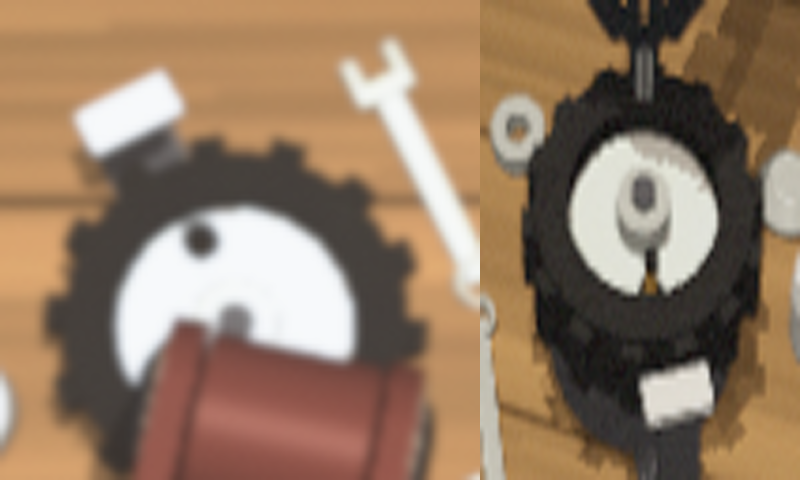

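Emit:
{"fn": "step_arm", "kwargs": {"motion": [[0, 0, 0.004, 0, 0, 0, 255], [0, 0, 0.01, 0, 0, 0, 255], [0, 0, 0.03, 0, 0, 0, 255], [0, 0, 0.08, 0, 0, 0, 255], [0, 0, 0.16, 0, 0, 0, 255], [0, 0, 0.2, 0, 0, 0, 255], [-0.05, 0, 0.2, 0, 0, 0, 255], [-0.1, 0, 0.2, 0, 0, 0, 255], [-0.1, 0, 0.2, 0, 0, 0, 255], [-0.1, 0, 0.2, 0, 0, 0, 255]]}}

```text
time: 17.05
tool_pos: [0.413, -0.0262, 0.2025]
tool_rot: [0.0, 0.991, 0.136, 0.0]
contact_force: [0.3, -0.4, -0.1]
gripper_width: 0.003
```

```bash
python3 track.py f 6; python3 chk.py 3
```

```text
17.05 12 theta -0.105 r 0.057
17.1 12 theta -0.105 r 0.057
17.15 12 theta -0.105 r 0.057
17.2 12 theta -0.105 r 0.057
17.25 12 theta -0.105 r 0.057
17.3 12 theta -0.105 r 0.057
[ 0.41330227 -0.02617678  0.20219268] [-0.99498634  0.18764048 -0.01567948]
[{'uv': [244.6, 173.6], 'p': 0.85}, {'uv': [303.5, 227.2], 'p': 0.68}]
[{'uv': [235.3, 149.1], 'p': 0.7}, {'uv': [291.6, 161.3], 'p': 0.59}, {'uv': [219.5, 235.8], 'p': 0.55}]
[{'uv': [257.3, 187.8], 'p': 0.86}]
[{'uv': [258.4, 210.1], 'p': 0.8}]
[{'uv': [267.3, 231.3], 'p': 0.76}]
```

View pics/chk3.png

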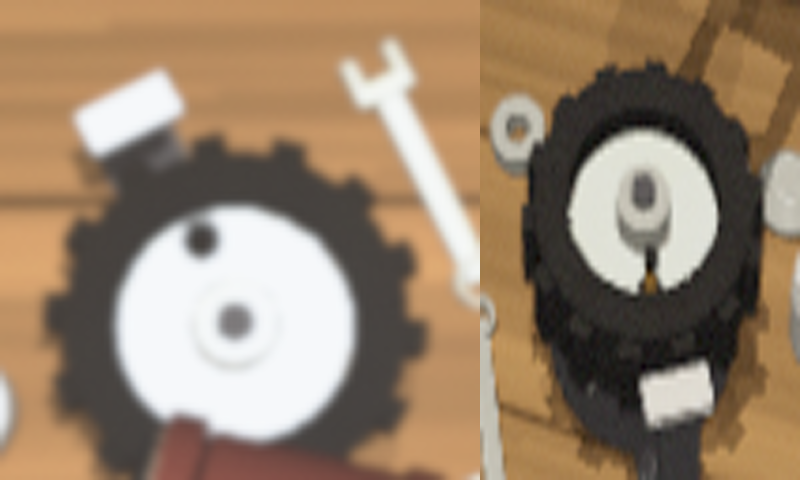

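View pics/top3.png

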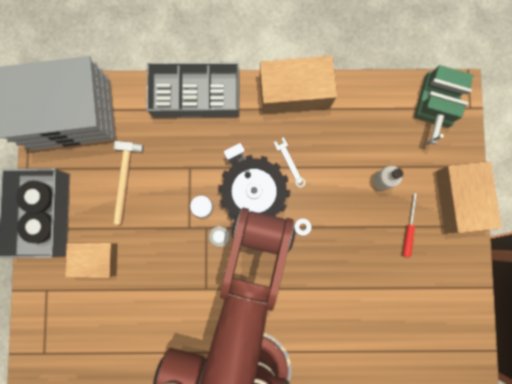

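The wheel did not move when the finger lifted: in the top crop the valve is still at (201,240), the hub at (235,322) and the plate at (129,113). The line from hub to valve crosses the plate about 4–6° from its middle, against a half-width of about 12°. The loose things are all in their places.

```bash
python3 -c "
from h import *
print(manip.job_done())"
```

```text
the job is handed in; nothing more can be done
None
```

The job is handed in. The wheel was flicked and ran on freely, and I then braked it with its valve pointing at the plate, all by about 18 s of the 72 s allowed.

- **Flick:** I dragged the closed fingertip along the top of the tyre and let go at about t = 4.5 s, giving about 3 rad/s anticlockwise. Five seconds later it was still turning at about 2.0 rad/s by the fitted track, against the 1.05 rad/s needed. It ran untouched until about t = 15 s.
- **Brake:** I pressed the fingertip on the tyre with about 7 N as the valve came round to the plate for the fourth time, at about 1.2 rad/s. The wheel stopped about 0.08 rad (top camera) to 0.12 rad (scene camera) short of the plate's middle. The plate reaches about 0.21 rad either side, so it stopped inside, though not at the middle I aimed for.
- **After lifting:** The top picture was unchanged. The scene camera read −0.105 rad and steady, against −0.124 rad while pressed. I put that difference down to the wheel springing back up about 3 mm, not to turning.
- **Other things:** The bearing, spanner, tin and the rest looked unmoved in the last top picture. The arm was clear and touching nothing.

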